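Pry open the paint box with a palette knife

ROBOT

A 7-joint arm with a two-finger parallel gripper is mounted at the origin on the work surface. World frame = base frame: x ahead of the robot, y to its left, z up, the work surface at z = 0. Lengths are in m, angles in degrees, forces in N, time in s.
With the tool pointing down it reaches from about 0.425 to 0.875 m from the base axis. Payload 4.7 kg.
Tool frame: the origin (TCP) lies at the centre of the arm's flange, where the gripper is bolted on; the fingertips stand 182 mm ahead of it and the grasp point (between the pads) lies 164 mm ahead of it (env.grip_depth is the distance from the TCP to the grasp point, in m); z points along the fingers, y is the line along which they close (so a half turn about z gives the same grasp; the last joint's range is limited). The gripper opens to 87 mm and grips with 3 to 60 N. Pads are 19 mm wide; open, the fingers measure 117 mm over their backs; the gripper's body (75 mm by 190 mm) begins 51 mm behind the grasp point.
Start: joints at [-62.619, 18.392, -4.016, 83.108, 1.295, 78.541, -3.26], TCP at [0.291, 0.581, 0.405] pointing down, gripper open.
Joint ranges: [-163.93, 163.93], [-17.29, 119.83], [-79.2, 71.16], [3.27, 140.29], [-89.18, 269.18], [5.43, 117.66], [-154.24, 154.24]. Speed limits (degrees/s): [147.25, 147.25, 180, 180, 180, 180, 180].

INTERFACE

Orientations are given as [roll, pitch, yaw] about the fixed x, y, z axes, in that order (R = Rz(yaw) Ry(pitch) Rx(roll)).
In Python, from cell import env gives the robot as it stands. The module is installed in compiled form; this text tells all that it offers.
- The arm moves only by the tool send_rows, never from a script. Its arguments are lists of equal length, an entry for each row: "xyz": the shift along the tool's x, y, z in m, a list of three; "rotation": the turn, a rotation vector about the tool's x, y, z in rad, a list of three; "jaw": the opening, from 0 (shut) to 1 (fully open). A call has 1 to 20 rows; each row shifts and turns the commanded pose from where the row before left it, along the tool's axes as they then stand; what a row does not reach is not made up. A row lasts 1/10 s, in which the tool goes at most 50 mm and 8.59 degrees, less where a joint would pass 70% of its speed; a pose out of reach is approached as far as the arm can. A call is refused whole if a number of a shift passes 0.05 or a number of a turn 0.15, either way. A call with a gripper value outside its range is refused whole. The fingers move at their own pace and stop on an object; "newtons" is the grip in N (left out, the last holds). Time passes only in rows, so rows that do not move let the fingers close. It gives the time, the measured TCP pose, the force, the opening and the grip force at its end, in the units of the state.
- env.get_obs(): the state, without advancing time (a new reading comes with each control period).
- env.read_camera(name): name is "scene" or "top" or "wrist"; returns a dict with "image" (384x512x3 uint8, blue, green, red), "fx", "fy", "cx", "cy" (pixels), "R" (3x3) and "t" (3): a world point X has camera coordinates R X + t. Camera axes: x right, y down, z forward; pixel columns grow to the right and rows downward; lengths in m; the calibration is good to about 2 mm. The wrist camera is an equidistant fisheye: a pixel r from the principal point sees the ray r / f radians off the axis. A picture is of the moment at which its call begins. There is no depth.
- env.sign_off(): hands the job in; it is judged then, once.
The state is a dict: "time_s": time; "qpos": joint angles; "joint_velocities": joint speeds; "effort": joint torques, N m; "tool_pos": TCP position; "tool_rot": TCP orientation; "force": force on the tool from outside, world axes, zero at the start; "wrist_torque": the same for the moment, N m; "grip_width": finger opening in m; "grasp_force": force on a finger pad.
Only numpy, scipy, OpenCV 4.12 (cv2) and the standard library are available. Lean on these libraries where they do the work, as an engineer would, in place of code of your own. Each camera call takes 0.05 s, during which the arm holds its last target. There are 200 camera calls.

TASK

Take the palette knife from the red tray, gently slip its blade into the notch under the front edge of the wooden paint box's lid and pry the lid up with it; do not lift the shut lid with the fingers, and do not ram or force the knife against the box. Then swing the lid over, well past upright, until it is fully open and stays so, and lay the knife back flat inside the red tray. Leave the paint pots and the spray can where they stand.

Things in the scene. Friction and masses are not known exactly. Their poses are not given: they have to be found in the camera images.
- paintbox: Dark wooden paint box, fixed, 130 (x) x 190 (y) x 50 mm high without lid; walls 8 mm, colour pans inside up to 18 mm high. Origin: centre of its underside. Its -x side is the front; the lid's hinge lies along the top +x edge, marked by two brass knuckles.
- notch (a point): Middle, on the front face (x -65, y 0, z 44.5 mm in the box frame), of the notch cut in the front wall: 50 mm wide (along y), 11 mm high (z 39 to 50), open through the 8 mm wall into the hollow box, closed above by the underside of the lid's front edge. Axes as the box: +x points into the box.
- lid (a joint): Angle of the light wooden lid with a blue panel on top (130 x 190 x 8 mm, about 90 g), flush with the box's sides: 0 shut, grows as the front edge rises, stop at 1.9 rad (109 deg, leaning back past upright). Stiff hinge (friction 0.09 N m): it stays at any angle where it is left; raising it takes about 1 to 2.5 N at the blade.
- lid_hinge (a point): Middle of the hinge line, at the level of the lid's underside (x +65, y 0, z 50 mm in the box frame). The hinge line runs along the box's y; the origin and axes move with the lid.
- lid_edge (a point): Middle of the lid's front edge on its underside, 130 mm from the hinge; moves with the lid.
- knife: Palette knife, 210 mm long, about 90 g, lying flat in the red tray. Wooden handle 110 x 22 wide x 26 mm high (x -60 to 50), steel blade 100 x 26 wide x 2.5 mm thick (x 50 to 150) at 11 to 13.5 mm above the underside. Origin: on the handle's underside, near the balance point (grip here, across y); +x to the blade tip, +z up.
- knife_tip (a point): Middle of the blade's end edge (x 150, y 0, z 12.25 mm in the knife frame).
- knife_butt (a point): Middle of the handle's rear end (x -60, y 0, z 13 mm in the knife frame).
- tray: Shallow red plastic tray fixed to the counter, 280 (x) x 190 (y) x 18 mm high, walls and floor 5 mm thick. Origin: centre of its underside. The knife lies roughly along its x.
- pot_yellow: Yellow paint pot with a white cap, 60 mm across, 65 mm high; origin centre of underside. Not to be moved.
- pot_blue: Blue paint pot with a white cap, 60 mm across, 65 mm high; origin centre of underside. Not to be moved.
- spray_can: White spray can with a pink cap, 64 mm across, 130 mm high; origin centre of underside. Not to be moved.
Things that resemble listed ones, but are neither listed nor needed, are in the scene too. What is shaped like the knife but blue or purple is not meant.

How it is judged (in metres and radians):
On the way, in this order (a step that is already met when the one before it is completed fails the run):
1. the lid is pried up by more than 0.2 rad, resting on the knife and not touched by the fingers (value of joint lid above 0.2 rad and contact force between knife and lid above 0.2 N and contact force between the fingers and lid below 0.1 N), for 0.1 s.
2. the lid is swung open beyond 1.6 rad (value of joint lid above 1.6 rad), for 0.2 s.
At the end, for the whole second after the job is handed in: The lid stands open beyond 1.6 rad; the knife lies at rest in the red tray, its tip and its butt both inside the tray's walls and less than 35 mm above the tray's underside (value of joint lid above 1.6 rad and x of knife_tip in the frame of tray between -0.135 and 0.135 m and y of knife_tip in the frame of tray between -0.09 and 0.09 m and z of each of knife_tip, knife_butt in the frame of tray below 0.035 m and x of knife_butt in the frame of tray between -0.135 and 0.135 m and y of knife_butt in the frame of tray between -0.09 and 0.09 m and linear speed of knife below 0.02 m/s); the robot touches nothing.
It fails at once if the knife is rammed against the paint box or its lid with more than 30 N (contact force between knife and paintbox above 30 N).
It fails at once if the fingers push on the lid while it is still shut (below 0.2 rad) (contact force between the fingers and lid above 1.5 N and value of joint lid below 0.2 rad).
It fails at once if a paint pot or the spray can is moved by more than 30 mm (distance of any of pot_yellow, pot_blue, spray_can from where it was at the start of the episode above 0.03 m).
It also fails if it takes over 59 s, if anything falls off the work surface, if the arm or the gripper's body presses on something with over 40 N, if the wrist force passes 120 N, or if a joint passes its speed limit or range.

## Working session

There is one attempt and no reset: what is moved stays moved. The work goes in short steps, Python scripts to look and compute and a tool call to move; the robot and the scene stay as the last step left them, time stands still between calls to the robot, and variables do not carry over. Pictures are saved under pics/ and viewed, at most 10 in all, crops included, and the job is handed in when it is done.

Besides the shell and the picture viewer there is one more tool, called after "Call:" in YAML: its name, and indented under it one key for each argument. send_rows: Moves the arm, as the interface text tells. Its arguments: {"type":"object","properties":{"xyz":{"type":"array"},"rotation":{"type":"array"},"jaw":{"type":"array"},"newtons":{"type":"number"}},"required":["xyz","rotation","jaw"]}

```bash
mkdir -p pics; cat > h.py <<'E'
import numpy as np, cv2
from cell import env
from scipy.spatial.transform import Rotation as Ro
def cam(n):
    c=env.read_camera(n); c['R']=np.array(c['R']); c['t']=np.array(c['t']); return c
def ray(c,u,v,fish=False):
    x=(u-c['cx'])/c['fx']; y=(v-c['cy'])/c['fy']
    if fish:
        r=np.hypot(x,y); d=np.array([x/r*np.sin(r),y/r*np.sin(r),np.cos(r)]) if r>1e-9 else np.array([0,0,1.])
    else: d=np.array([x,y,1.])
    return -c['R'].T@c['t'], c['R'].T@d
def onz(c,u,v,z,fish=False):
    o,d=ray(c,u,v,fish); return o+d*(z-o[2])/d[2]
def proj(c,X):
    p=c['R']@np.asarray(X)+c['t']; return c['fx']*p[0]/p[2]+c['cx'], c['fy']*p[1]/p[2]+c['cy']
E
python3 - <<'E'
from h import *
for n in('scene','top'):
    c=cam(n); cv2.imwrite(f'pics/{n}0.png',c['image'])
    print(n,c['fx'],c['cx'],c['cy'],(-c['R'].T@c['t']).round(3),c['R'].round(2).tolist())
o=env.get_obs(); print(o['tool_pos'],o['tool_rot'],o['time_s'])
E
```

```text
scene 446.19605417065816 256.2572197385271 197.45824908787037 [0.994 0.598 0.974] [[-0.76, 0.64, -0.02], [0.51, 0.59, -0.63], [-0.4, -0.49, -0.77]]
top 379.6356830669172 259.741382551327 189.30208682338593 [0.364 0.003 1.194] [[-0.02, -1.0, -0.0], [-0.99, 0.02, -0.14], [0.14, -0.0, -0.99]]
[0.29072275 0.58113368 0.40378208] [-1.79900115e+02  6.26359452e-03  1.53428514e+02] 0.1
```

View pics/scene0.png

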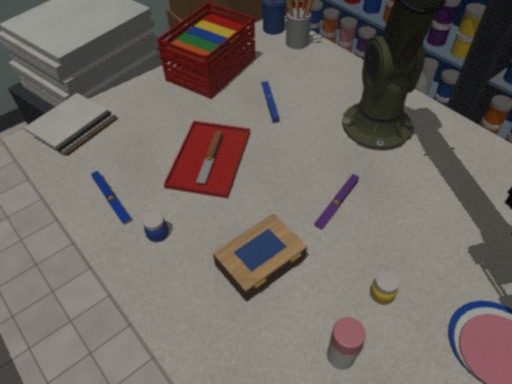

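View pics/top0.png

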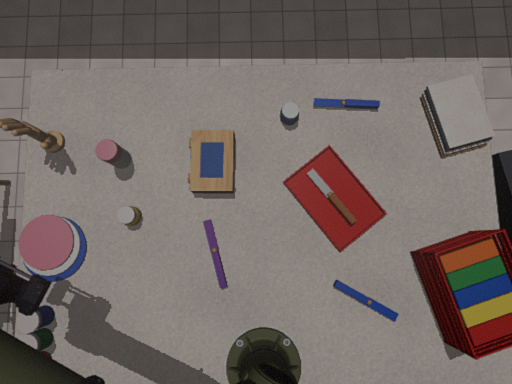

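The scene picture shows the tray with the knife (~(208,158)) and the box (~(260,255)). In the top picture the box is at (212,160) with brass knuckles on its left side, so its front faces right. The tray is at (335,198) and the knife tip points up-left at (312,172). Next I'll measure these.

```bash
python3 - <<'E'
from h import *
c=cam('top'); s=cam('scene')
def blobs(c,m,roi,n=1):
    k=np.zeros_like(m); x0,y0,x1,y1=roi; k[y0:y1,x0:x1]=m[y0:y1,x0:x1]
    cs,_=cv2.findContours(k,cv2.RETR_EXTERNAL,cv2.CHAIN_APPROX_NONE)
    return sorted(cs,key=cv2.contourArea)[-n:]
im=c['image']; hsv=cv2.cvtColor(im,cv2.COLOR_BGR2HSV)
def rep(name,m,roi,z):
    q=blobs(c,m,roi)[0]; r=cv2.minAreaRect(q); b=cv2.boxPoints(r)
    P=np.array([onz(c,u,v,z) for u,v in b]); 
    e=P[1]-P[0];f=P[2]-P[1]
    print(name,r[0],b.round(1).tolist(),'ctr',P.mean(0).round(4),'L',np.linalg.norm(e).round(4),np.degrees(np.arctan2(e[1],e[0])).round(2),np.linalg.norm(f).round(4),np.degrees(np.arctan2(f[1],f[0])).round(2))
H,S,V=cv2.split(hsv)
rep('tray',cv2.inRange(hsv,(0,160,60),(6,255,255))|cv2.inRange(hsv,(174,160,60),(180,255,255)),(275,140,395,255),.018)
rep('lid',cv2.inRange(hsv,(10,60,100),(25,255,255)),(180,120,245,200),.058)
rep('panel',cv2.inRange(hsv,(100,100,50),(125,255,255)),(195,135,230,185),.058)
rep('handle',cv2.inRange(hsv,(7,80,60),(20,255,255)),(300,165,370,235),.031)
rep('blade',cv2.inRange(hsv,(0,0,90),(180,70,255)),(300,162,340,205),.018)
big=np.hstack([cv2.resize(im[120:205,175:250],None,fx=5,fy=5,interpolation=cv2.INTER_CUBIC),cv2.resize(im[155:240,300:370],None,fx=5,fy=5,interpolation=cv2.INTER_CUBIC)])
cv2.imwrite('pics/crop1.png',big); print(big.shape)
E
```

```text
tray (334.5296936035156, 197.7029571533203) [[283.1000061035156, 182.10000610351562], [329.3999938964844, 144.1999969482422], [385.8999938964844, 213.3000030517578], [339.70001220703125, 251.1999969482422]] ctr [ 0.4979 -0.2327  0.018 ] L 0.1917 -51.84 0.2779 -143.62
lid (210.35751342773438, 159.9796142578125) [[187.6999969482422, 190.0], [188.8000030517578, 129.1999969482422], [233.0, 130.0], [231.89999389648438, 190.6999969482422]] ctr [0.617  0.1483 0.058 ] L 0.1895 -0.79 0.1367 -92.34
panel (211.5, 159.5) [[201.0, 143.0], [222.0, 143.0], [222.0, 176.0], [201.0, 176.0]] ctr [0.6177 0.1448 0.058 ] L 0.0646 -91.28 0.1029 179.51
handle (341.494140625, 207.07647705078125) [[326.1000061035156, 194.5], [331.3999938964844, 190.0], [356.8999938964844, 219.6999969482422], [351.6000061035156, 224.1999969482422]] ctr [ 0.4654 -0.2504  0.031 ] L 0.0218 -51.04 0.1189 -141.82
blade (319.6836242675781, 182.56893920898438) [[306.3999938964844, 173.1999969482422], [312.6000061035156, 167.89999389648438], [333.0, 191.89999389648438], [326.70001220703125, 197.1999969482422]] ctr [ 0.545  -0.1889  0.018 ] L 0.0263 -50.88 0.0984 -142.06
(425, 725, 3)
```

View pics/crop1.png

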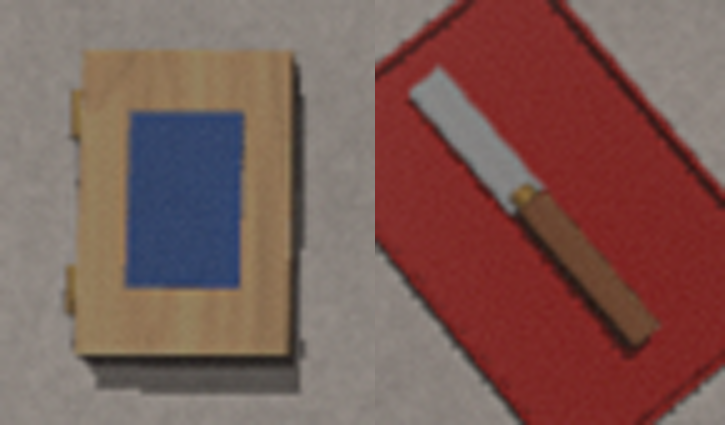

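The crop shows the lid at about 1° to the image. Its corners are TL (83,50), TR (293,50), BR (290,355) and BL (77,355), with brass on the left. The knife lies at about 38° with its tip at (425,80). I'll compute the box pose while starting the turn.

```bash
cat >> h.py <<'E'
def delta(target,yaw,pitch_tool=0):
    """tool-frame shift from the measured pose, if tool is vertical with this yaw; and yaw error"""
    o=env.get_obs(); R0=Ro.from_euler('xyz',o['tool_rot'],degrees=True)
    R1=Ro.from_euler('xyz',[180,0,yaw],degrees=True)
    print('t',round(o['time_s'],2),'pos',np.round(o['tool_pos'],4),'rot',np.round(o['tool_rot'],2),'F',np.round(o['force'],1),'w',round(o['grip_width'],4))
    print('shift in present axes',R0.inv().apply(np.array(target)-o['tool_pos']).round(4),'turn',(R0.inv()*R1).as_rotvec().round(3),'shift in new axes',R1.inv().apply(np.array(target)-o['tool_pos']).round(4))
E
python3 - <<'E'
from h import *
c=cam('top')
L=[(83,50),(293,50),(290,355),(77,355)]; Pn=[(131,113),(243,113),(240,288),(126,288)]
for q in(L,Pn):
    P=np.array([onz(c,175+u/5-.4,120+v/5-.4,.058) for u,v in q])
    ex=(P[0]+P[3]-P[1]-P[2])/2; ey=(P[2]+P[3]-P[0]-P[1])/2
    print(P.mean(0).round(4),np.linalg.norm(ex),np.linalg.norm(ey),np.degrees(np.arctan2(ex[1],ex[0])),np.degrees(np.arctan2(ey[1],ey[0]))-90)
# knife via crop pixel: tip mid, butt mid
tip=onz(c,300+(425-375)/5-.4,155+80/5-.4,.0185); print('tip',tip,proj(c,[.467,-.2495,.031]))
delta([.475,-.243,.30],38)
E
```

```text
[0.6166 0.144  0.058 ] 0.12922733183177065 0.19019026753023907 88.72170275139099 88.89388227173151
[0.6171 0.1445 0.058 ] 0.06904935095305205 0.10914936812385283 88.72170276672017 88.44223568240446
tip [ 0.58359454 -0.15888413  0.0185    ] (np.float64(341.11456334135687), np.float64(206.49349685308977))
t 0.25 pos [0.2908 0.5812 0.4043] rot [-179.95    0.    153.43] F [ 0.   0.1 -0.2] w 0.0872
shift in present axes [-0.5335 -0.6547  0.1049] turn [-0.000e+00  1.000e-03  2.015e+00] shift in new axes [-0.3623  0.7629  0.1043]
```

Call:
send_rows:
  xyz:
    - [0,0,0]
    - [0,0,0]
    - [0,0,0]
    - [0,0,0]
    - [0,0,0]
    - [0,0,0]
    - [0,0,0]
    - [0,0,0]
    - [0,0,0]
    - [0,0,0]
    - [0,0,0]
    - [0,0,0]
    - [0,0,0]
    - [0,0,0]
  rotation:
    - [0,0,0.144]
    - [0,0,0.144]
    - [0,0,0.144]
    - [0,0,0.144]
    - [0,0,0.144]
    - [0,0,0.144]
    - [0,0,0.144]
    - [0,0,0.144]
    - [0,0,0.144]
    - [0,0,0.144]
    - [0,0,0.144]
    - [0,0,0.144]
    - [0,0,0.144]
    - [0,0,0.144]
  jaw: [1,1,1,1,1,1,1,1,1,1,1,1,1,1]

```text
time_s: 1.65
tool_pos: [0.2907, 0.5813, 0.4046]
tool_rot: [180.0, 0.0, 37.6]
force: [-0.1, -0.6, -1.2]
grip_width: 0.0866
grasp_force: 0.0
```

Call:
send_rows:
  xyz:
    - [-0.0116,0.0462,0]
    - [-0.0116,0.0462,0]
    - [-0.0116,0.0462,0]
    - [-0.0116,0.0462,0]
    - [-0.0116,0.0462,0]
    - [-0.0116,0.0462,0]
    - [-0.0116,0.0462,0]
    - [-0.0116,0.0462,0]
    - [-0.0116,0.0462,0]
    - [-0.0116,0.0462,0]
    - [-0.0116,0.0462,0]
    - [-0.0254,0.0285,0.0116]
    - [-0.0254,0.0285,0.0116]
    - [-0.0254,0.0285,0.0116]
    - [-0.0254,0.0285,0.0116]
    - [-0.0254,0.0285,0.0116]
    - [-0.0254,0.0285,0.0116]
    - [-0.0254,0.0285,0.0116]
    - [-0.0254,0.0285,0.0116]
    - [-0.0254,0.0285,0.0116]
  rotation:
    - [0,0,0]
    - [0,0,0]
    - [0,0,0]
    - [0,0,0]
    - [0,0,0]
    - [0,0,0]
    - [0,0,0]
    - [0,0,0]
    - [0,0,0]
    - [0,0,0]
    - [0,0,0]
    - [0,0,0]
    - [0,0,0]
    - [0,0,0]
    - [0,0,0]
    - [0,0,0]
    - [0,0,0]
    - [0,0,0]
    - [0,0,0]
    - [0,0,0]
  jaw: [1,1,1,1,1,1,1,1,1,1,1,1,1,1,1,1,1,1,1,1]
  newtons: 60

```text
time_s: 3.65
tool_pos: [0.4795, -0.2421, 0.3002]
tool_rot: [180.0, -0.1, 38.0]
force: [0.6, 1.0, 0.6]
grip_width: 0.087
grasp_force: 0.0
```

```bash
python3 - <<'E'
from h import *
w=cam('wrist'); cv2.imwrite('pics/w1.png',w['image'])
im=w['image']; hsv=cv2.cvtColor(im,cv2.COLOR_BGR2HSV)
for n,m,z in(('handle',cv2.inRange(hsv,(7,80,60),(20,255,255)),.031),('blade',cv2.inRange(hsv,(0,0,90),(180,70,255)),.0185)):
    cs,_=cv2.findContours(m,cv2.RETR_EXTERNAL,cv2.CHAIN_APPROX_NONE)
    for q in cs:
        if 150<cv2.contourArea(q)<15000:
            r=cv2.minAreaRect(q); b=cv2.boxPoints(r); P=np.array([onz(w,u,v,z,True) for u,v in b])
            print(n,b.round().tolist(),P[:,:2].round(4).tolist())
delta([.475,-.243,.192],38)
E
```

```text
handle [[231.0, 306.0], [476.0, 282.0], [478.0, 300.0], [233.0, 324.0]] [[0.372, -0.2961], [0.563, -0.5309], [0.5489, -0.5639], [0.3524, -0.3126]]
handle [[393.0, 240.0], [413.0, 240.0], [415.0, 284.0], [394.0, 284.0]] [[0.5288, -0.3794], [0.5436, -0.3991], [0.5098, -0.4454], [0.4947, -0.4226]]
handle [[94.0, 285.0], [96.0, 239.0], [117.0, 240.0], [116.0, 285.0]] [[0.2892, -0.1647], [0.3439, -0.1427], [0.3602, -0.1629], [0.3086, -0.1859]]
handle [[241.0, 148.0], [266.0, 148.0], [266.0, 255.0], [241.0, 255.0]] [[0.5067, -0.2075], [0.5197, -0.2242], [0.4416, -0.2864], [0.4271, -0.2679]]
blade [[497.0, 360.0], [511.0, 360.0], [511.0, 383.0], [497.0, 383.0]] [[0.5034, -0.7935], [0.522, -0.8514], [0.4856, -0.9709], [0.4671, -0.8964]]
blade [[-10.0, 366.0], [0.0, 360.0], [16.0, 383.0], [6.0, 389.0]] [[-0.1684, -0.0335], [-0.0906, -0.0584], [-0.1407, -0.1032], [-0.2281, -0.081]]
blade [[345.0, 356.0], [364.0, 356.0], [364.0, 372.0], [345.0, 372.0]] [[0.3802, -0.4677], [0.3934, -0.4922], [0.3705, -0.5202], [0.3571, -0.4937]]
blade [[151.0, 313.0], [152.0, 286.0], [355.0, 295.0], [354.0, 322.0]] [[0.2923, -0.2367], [0.328, -0.2194], [0.4557, -0.4034], [0.4273, -0.4325]]
blade [[104.0, 279.0], [104.0, 256.0], [404.0, 257.0], [404.0, 280.0]] [[0.2947, -0.1697], [0.3227, -0.157], [0.5232, -0.416], [0.5038, -0.4399]]
blade [[238.0, 47.0], [268.0, 47.0], [268.0, 159.0], [238.0, 159.0]] [[0.575, -0.1505], [0.591, -0.1711], [0.5121, -0.233], [0.4957, -0.2119]]
blade [[487.0, 0.0], [511.0, 0.0], [511.0, 35.0], [487.0, 35.0]] [[0.8202, -0.3105], [0.8613, -0.3379], [0.8171, -0.3615], [0.7802, -0.3335]]
t 3.7 pos [ 0.477  -0.2485  0.2989] rot [179.8    0.27  37.53] F [-1.4 -3.6  0.4] w 0.087
shift in present axes [ 0.0023 -0.0059  0.1069] turn [ 0.003  0.005 -0.008] shift in new axes [ 0.0018 -0.0055  0.1069]
```

View pics/w1.png

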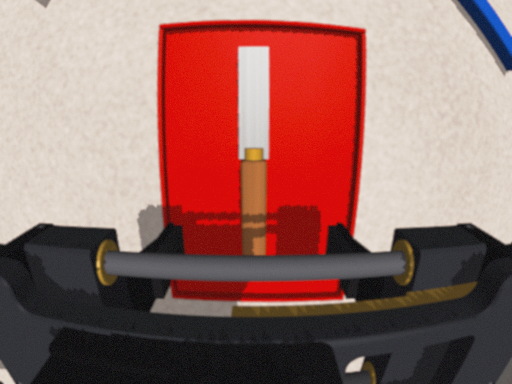

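The wrist view shows the knife aligned with the tool axis: blade (253,47) to (253,159), with the handle below it running between the fingers. I'll descend.

Call:
send_rows:
  xyz:
    - [-0.003,0.001,0.02]
    - [0,0,0.02]
    - [0,0,0.02]
    - [0,0,0.02]
    - [0,0,0.01]
    - [0,0,0]
    - [0,0,0]
  rotation:
    - [0,0,0]
    - [0,0,0]
    - [0,0,0]
    - [0,0,0]
    - [0,0,0]
    - [0,0,0]
    - [0,0,0]
  jaw: [1,1,1,1,1,1,1]

```text
time_s: 4.4
tool_pos: [0.4783, -0.2436, 0.2109]
tool_rot: [180.0, -0.0, 37.9]
force: [-0.1, 0.3, -0.4]
grip_width: 0.0872
grasp_force: 0.0
```

```bash
python3 - <<'E'
from h import *
delta([.473,-.246,.192],38)
E
```

```text
t 4.4 pos [ 0.4783 -0.2436  0.2109] rot [ 1.7997e+02 -2.0000e-02  3.7920e+01] F [-0.1  0.3 -0.4] w 0.0872
shift in present axes [-0.0057 -0.0013  0.0189] turn [ 0.001 -0.    -0.001] shift in new axes [-0.0056 -0.0013  0.0189]
```

Call:
send_rows:
  xyz:
    - [-0.003,-0.001,0.01]
    - [0,0,0.009]
    - [0,0,0]
    - [0,0,0]
    - [0,0,0]
    - [0,0,0]
    - [0,0,0]
    - [0,0,0]
    - [0,0,0]
    - [0,0,0]
  rotation:
    - [0,0,0]
    - [0,0,0]
    - [0,0,0]
    - [0,0,0]
    - [0,0,0]
    - [0,0,0]
    - [0,0,0]
    - [0,0,0]
    - [0,0,0]
    - [0,0,0]
  jaw: [1,1,1,0,0,0,0,0,0,0]
  newtons: 60

```text
time_s: 5.4
tool_pos: [0.475, -0.2445, 0.1914]
tool_rot: [180.0, -0.0, 37.9]
force: [0.1, -0.3, -0.4]
grip_width: 0.039
grasp_force: 0.0
```

Call:
send_rows:
  xyz:
    - [0,0,0]
    - [0,0,0]
    - [0,0,0]
    - [0,0,0]
    - [0,0,0]
    - [0,0,0]
    - [0,0,-0.01]
    - [0,0,-0.02]
    - [0,0,-0.03]
    - [0,0,-0.03]
    - [0,0,-0.01]
    - [0,0,0]
    - [0,0,0]
  rotation:
    - [0,0,0]
    - [0,0,0]
    - [0,0,0]
    - [0,0,0]
    - [0,0,0]
    - [0,0,0]
    - [0,0,0]
    - [0,0,0]
    - [0,0,0]
    - [0,0,0]
    - [0,0,0]
    - [0,0,0]
    - [0,0,0]
  jaw: [0,0,0,0,0,0,0,0,0,0,0,0,0]

```text
time_s: 6.7
tool_pos: [0.4747, -0.2441, 0.2905]
tool_rot: [-179.9, 0.0, 37.9]
force: [-0.1, -0.2, -2.5]
grip_width: 0.0216
grasp_force: 60.0
```

Call:
send_rows:
  xyz:
    - [0,0,0]
    - [0,0,0]
    - [0,0,0]
    - [0,0,0]
    - [0,0,0]
    - [0,0,0]
    - [0.0373,0.0333,0]
    - [0.0373,0.0333,0]
    - [0.0373,0.0333,0]
    - [0.0373,0.0333,0]
    - [0,0,0.025]
    - [0,0,0.025]
    - [0,0,0.01]
    - [0,0,0.01]
    - [0,0,0]
    - [0,0,0]
  rotation:
    - [0,0,-0.148]
    - [0,0,-0.148]
    - [0,0,-0.148]
    - [0,0,-0.148]
    - [0,0,-0.148]
    - [0,0,-0.147]
    - [0,0,0]
    - [0,0,0]
    - [0,0,0]
    - [0,0,0]
    - [0,0,0]
    - [0,0,0]
    - [0,0,0]
    - [0,0,0]
    - [0,0,0]
    - [0,0,0]
  jaw: [0,0,0,0,0,0,0,0,0,0,0,0,0,0,0,0]

```text
time_s: 8.3
tool_pos: [0.6116, -0.0988, 0.2218]
tool_rot: [180.0, -0.0, 88.7]
force: [-0.2, 0.1, -1.1]
grip_width: 0.0215
grasp_force: 60.0
```

```bash
python3 - <<'E'
from h import *
delta([.6113,-.0981,.2187],88.7)
s=cam('scene');w=cam('wrist');c=cam('top')
o=env.get_obs(); R=Ro.from_euler('xyz',o['tool_rot'],degrees=True)
tip=np.array(o['tool_pos'])+R.apply([.1374,0,.1742])
N=np.array([.6153,.0793,.0445])
print('tip pred',tip.round(4),'scene',proj(s,tip),'notch',proj(s,N),'top',proj(c,tip),proj(c,N))
u,v=map(int,proj(s,(tip+N)/2)); u0,v0=u-50,v-37
a=cv2.resize(s['image'][v0:v0+75,u0:u0+100],(400,300),interpolation=cv2.INTER_CUBIC)
b=cv2.resize(w['image'],(400,300))
u,v=map(int,proj(c,(tip+N)/2)); print('origins',u0,v0,u-50,v-37)
t=cv2.resize(c['image'][v-37:v+38,u-50:u+50],(400,300),interpolation=cv2.INTER_CUBIC)
cv2.imwrite('pics/p2.png',np.vstack([np.hstack([a,t]),np.hstack([b,b*0])]))
E
```

```text
t 8.3 pos [ 0.6116 -0.0988  0.2218] rot [179.96  -0.    88.69] F [-0.2  0.1 -1.1] w 0.0215
shift in present axes [ 0.0007 -0.0003  0.0031] turn [ 0.001 -0.    -0.   ] shift in new axes [ 0.0007 -0.0003  0.0031]
tip pred [0.6153 0.0389 0.0484] scene (np.float64(234.08696415781193), np.float64(223.5769431570045)) notch (np.float64(244.13090751224777), np.float64(234.3228013891165)) top (np.float64(246.29520288164423), np.float64(160.06294407151495)) (np.float64(233.2535693908806), np.float64(160.6324576431885))
origins 189 191 189 123
```

View pics/p2.png

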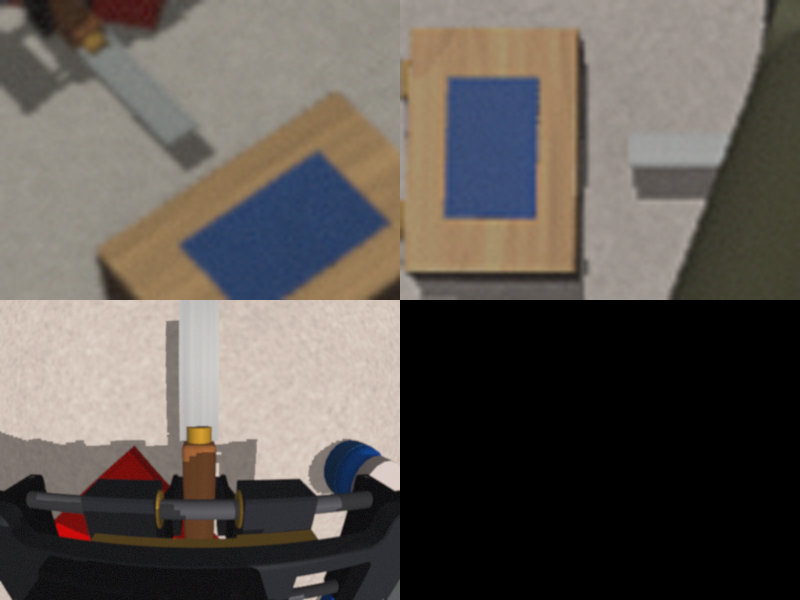

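The scene crop shows the blade tip at about (182,132) and the top crop shows it at (629,150). Both are within half a pixel of the predicted tip, and it lines up with the middle of the lid. Now a gentle insertion.

Call:
send_rows:
  xyz:
    - [0.006,0,0.003]
    - [0.008,0,0]
    - [0.008,0,0]
    - [0.006,0,0]
    - [0.004,0,0]
    - [0.003,0,0]
    - [0.003,0,0]
    - [0.003,0,0]
    - [0.003,0,0]
    - [0.003,0,0]
    - [0,0,0]
    - [0,0,0]
  rotation:
    - [0,0,0]
    - [0,0,0]
    - [0,0,0]
    - [0,0,0]
    - [0,0,0]
    - [0,0,0]
    - [0,0,0]
    - [0,0,0]
    - [0,0,0]
    - [0,0,0]
    - [0,0,0]
    - [0,0,0]
  jaw: [0,0,0,0,0,0,0,0,0,0,0,0]

```text
time_s: 9.65
tool_pos: [0.6125, -0.0513, 0.2184]
tool_rot: [180.0, 0.0, 88.7]
force: [-0.7, -0.4, -1.1]
grip_width: 0.022
grasp_force: 60.0
```

```bash
python3 - <<'E'
from h import *
delta([.6126,-.0381,.2187],88.7)
E
```

```text
t 9.65 pos [ 0.6125 -0.0513  0.2184] rot [179.99   0.    88.74] F [-0.7 -0.4 -1.1] w 0.022
shift in present axes [ 0.0132 -0.0002 -0.0003] turn [0.    0.    0.001] shift in new axes [ 0.0132 -0.0002 -0.0003]
```

Call:
send_rows:
  xyz:
    - [0.003,0,0]
    - [0.003,0,0]
    - [0.003,0,0]
    - [0.003,0,0]
    - [0.003,0,0]
    - [0.003,0,0]
    - [0.003,0,0]
    - [0.003,0,0]
    - [0,0,-0.002]
    - [0,0,-0.003]
    - [0,0,-0.003]
    - [0,0,-0.003]
    - [0,0,-0.003]
    - [0,0,0]
    - [0,0,0]
  rotation:
    - [0,0,0]
    - [0,0,0]
    - [0,0,0]
    - [0,0,0]
    - [0,0,0]
    - [0,0,0]
    - [0,0,0]
    - [0,0,0]
    - [0,0,0]
    - [0,0,0]
    - [0,0,0]
    - [0,0,0]
    - [0,0,0]
    - [0,0,0]
    - [0,0,0]
  jaw: [0,0,0,0,0,0,0,0,0,0,0,0,0,0,0]

```text
time_s: 11.15
tool_pos: [0.6131, -0.0274, 0.2326]
tool_rot: [180.0, -0.0, 88.7]
force: [-0.1, 0.2, -2.0]
grip_width: 0.0215
grasp_force: 60.0
```

Call:
send_rows:
  xyz:
    - [0.0006,0,-0.003]
    - [0.0006,0,-0.003]
    - [0.0006,0,-0.003]
    - [0.0007,0,-0.003]
    - [0.0007,0,-0.003]
    - [0.0007,0,-0.003]
    - [0.0007,0,-0.003]
    - [0.0007,0,-0.004]
    - [0,0,0]
    - [0,0,0]
    - [0,0,0]
  rotation:
    - [0,0,0]
    - [0,0,0]
    - [0,0,0]
    - [0,0,0]
    - [0,0,0]
    - [0,0,0]
    - [0,0,0]
    - [0,0,0]
    - [0,0,0]
    - [0,0,0]
    - [0,0,0]
  jaw: [0,0,0,0,0,0,0,0,0,0,0]

```text
time_s: 12.25
tool_pos: [0.6132, -0.0217, 0.2575]
tool_rot: [180.0, -0.0, 88.7]
force: [0.2, 0.0, -0.8]
grip_width: 0.0214
grasp_force: 60.0
```

```bash
python3 - <<'E'
from h import *
delta([.6126,-.0381,.2187],88.7)
s=cam('scene'); a=cv2.resize(s['image'][180:310,170:330],(640,520),interpolation=cv2.INTER_CUBIC); cv2.imwrite('pics/p3.png',a)
E
```

```text
t 12.25 pos [ 0.6132 -0.0217  0.2575] rot [ 1.7998e+02 -4.0000e-02  8.8750e+01] F [ 0.2  0.  -0.8] w 0.0214
shift in present axes [-0.0164 -0.0003  0.0388] turn [ 0.    -0.001  0.001] shift in new axes [-0.0164 -0.0002  0.0388]
```

View pics/p3.png

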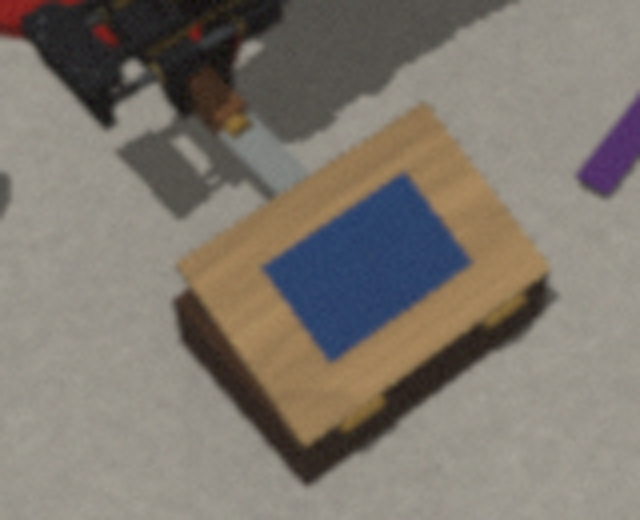

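The lid is up about 0.35 rad on the blade: front edge from (180,265) to (425,105), blade under it at (285,180). I'll continue along the arc.

Call:
send_rows:
  xyz:
    - [0.003,0,-0.0074]
    - [0.0036,0,-0.0071]
    - [0.0042,0,-0.0068]
    - [0.0047,0,-0.0065]
    - [0.0052,0,-0.0061]
    - [0.0057,0,-0.0056]
    - [0.0061,0,-0.0052]
    - [0.0065,0,-0.0047]
    - [0.0069,0,-0.0041]
    - [0.0072,0,-0.0036]
    - [0,0,0]
  rotation:
    - [0,0,0]
    - [0,0,0]
    - [0,0,0]
    - [0,0,0]
    - [0,0,0]
    - [0,0,0]
    - [0,0,0]
    - [0,0,0]
    - [0,0,0]
    - [0,0,0]
    - [0,0,0]
  jaw: [0,0,0,0,0,0,0,0,0,0,0]

```text
time_s: 13.4
tool_pos: [0.6146, 0.0329, 0.3152]
tool_rot: [179.9, -0.1, 88.9]
force: [-0.8, 0.0, -1.2]
grip_width: 0.0216
grasp_force: 60.0
```

```bash
python3 - <<'E'
from h import *
delta([.6126,-.0381,.2187],88.7)
s=cam('scene'); a=cv2.resize(s['image'][150:310,170:330],(500,500),interpolation=cv2.INTER_CUBIC); cv2.imwrite('pics/p4.png',a)
E
```

```text
t 13.4 pos [0.6146 0.0329 0.3152] rot [ 1.7993e+02 -9.0000e-02  8.8850e+01] F [-0.8  0.  -1.2] w 0.0216
shift in present axes [-0.0712 -0.0007  0.0964] turn [ 0.001 -0.001  0.003] shift in new axes [-0.071  -0.0004  0.0965]
```

View pics/p4.png

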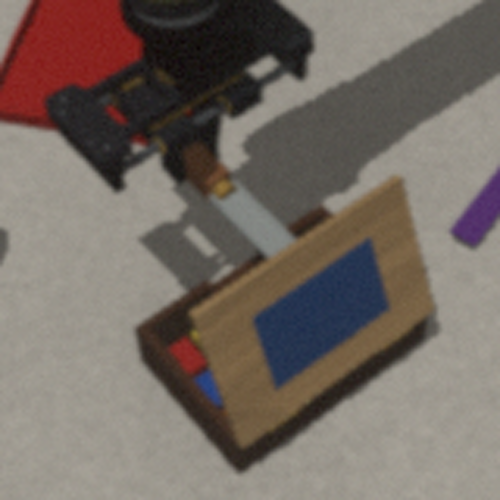

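The lid stands at about 1.15 rad with the blade tip under it. I'll keep pushing past upright.

Call:
send_rows:
  xyz:
    - [0.0075,0,-0.0028]
    - [0.0077,0,-0.0022]
    - [0.0078,0,-0.0016]
    - [0.0079,0,-0.001]
    - [0.008,0,-0.0003]
    - [0.008,0,0.0003]
    - [0.0079,0,0.001]
    - [0.0078,0,0.0016]
    - [0.004,0,0.001]
    - [0,0,0]
    - [0,0,0]
    - [0,0,0]
  rotation:
    - [0,0,0]
    - [0,0,0]
    - [0,0,0]
    - [0,0,0]
    - [0,0,0]
    - [0,0,0]
    - [0,0,0]
    - [0,0,0]
    - [0,0,0]
    - [0,0,0]
    - [0,0,0]
    - [0,0,0]
  jaw: [0,0,0,0,0,0,0,0,0,0,0,0]

```text
time_s: 14.65
tool_pos: [0.6157, 0.0974, 0.3184]
tool_rot: [-180.0, 0.0, 88.7]
force: [1.0, 0.2, -0.9]
grip_width: 0.0217
grasp_force: 60.0
```

```bash
python3 - <<'E'
from h import *
delta([.6126,-.0381,.2187],88.7)
s=cam('scene'); a=cv2.resize(s['image'][150:310,170:330],(500,500),interpolation=cv2.INTER_CUBIC); cv2.imwrite('pics/p5.png',a)
E
```

```text
t 14.65 pos [0.6157 0.0974 0.3184] rot [-179.99    0.     88.72] F [ 1.   0.2 -0.9] w 0.0217
shift in present axes [-0.1355 -0.      0.0997] turn [-0.  0.  0.] shift in new axes [-0.1355 -0.      0.0997]
```

View pics/p5.png

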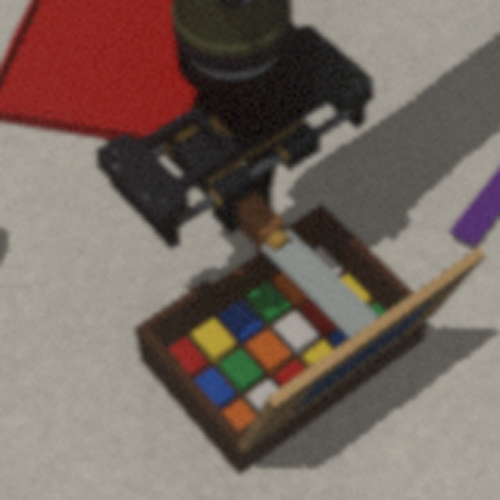

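The lid leans back well past upright, about 1.83 rad. I'll retract and take the knife back over the tray.

Call:
send_rows:
  xyz:
    - [-0.02,0,0]
    - [-0.04,0,0]
    - [-0.05,0,0]
    - [-0.05,0,0]
    - [-0.04,0,0]
    - [0,0,0]
    - [0,0,0]
    - [0,0,0]
    - [0,0,0]
    - [0,0,0]
    - [0,0,0]
    - [-0.0389,0.0057,0]
    - [-0.0389,0.0057,0]
    - [-0.0389,0.0057,0]
    - [-0.0389,0.0057,0]
    - [-0.0389,0.0057,0]
    - [0,0,0.03]
    - [0,0,0.03]
    - [0,0,0.02]
    - [0,0,0]
  rotation:
    - [0,0,0]
    - [0,0,0]
    - [0,0,0]
    - [0,0,0]
    - [0,0,0]
    - [0,0,0.148]
    - [0,0,0.148]
    - [0,0,0.148]
    - [0,0,0.148]
    - [0,0,0.148]
    - [0,0,0.147]
    - [0,0,0]
    - [0,0,0]
    - [0,0,0]
    - [0,0,0]
    - [0,0,0]
    - [0,0,0]
    - [0,0,0]
    - [0,0,0]
    - [0,0,0]
  jaw: [0,0,0,0,0,0,0,0,0,0,0,0,0,0,0,0,0,0,0,0]

```text
time_s: 16.7
tool_pos: [0.474, -0.2438, 0.2361]
tool_rot: [-179.8, 0.2, 37.9]
force: [-0.4, 0.2, -1.1]
grip_width: 0.0218
grasp_force: 60.0
```

```bash
python3 - <<'E'
from h import *
delta([.475,-.2445,.1925],37.9)
E
```

```text
t 16.7 pos [ 0.474  -0.2438  0.2361] rot [-179.76    0.18   37.87] F [-0.4  0.2 -1.1] w 0.0218
shift in present axes [0.0005 0.0013 0.0436] turn [-0.004  0.003 -0.001] shift in new axes [0.0004 0.0012 0.0436]
```

Call:
send_rows:
  xyz:
    - [0,0,0.015]
    - [0,0,0.012]
    - [0,0,0.008]
    - [0,0,0.004]
    - [0,0,0.003]
    - [0,0,0]
    - [0,0,0]
  rotation:
    - [0,0,0]
    - [0,0,0]
    - [0,0,0]
    - [0,0,0]
    - [0,0,0]
    - [0,0,0]
    - [0,0,0]
  jaw: [0,0,0,0,0,0,0]

```text
time_s: 17.4
tool_pos: [0.4756, -0.2444, 0.1968]
tool_rot: [180.0, -0.0, 37.9]
force: [0.1, 0.1, -0.9]
grip_width: 0.0216
grasp_force: 60.0
```

Call:
send_rows:
  xyz:
    - [0,0,0.002]
    - [0,0,0.002]
    - [0,0,0.001]
    - [0,0,0]
    - [0,0,0]
    - [0,0,0]
    - [0,0,0]
    - [0,0,0]
    - [0,0,0]
    - [0,0,0]
    - [0,0,0]
    - [0,0,0]
    - [0,0,0]
    - [0,0,-0.01]
    - [0,0,-0.02]
    - [0,0,-0.04]
    - [0,0,-0.04]
    - [0,0,-0.02]
    - [0,0,0]
    - [0,0,0]
  rotation:
    - [0,0,0]
    - [0,0,0]
    - [0,0,0]
    - [0,0,0]
    - [0,0,0]
    - [0,0,0]
    - [0,0,0]
    - [0,0,0]
    - [0,0,0]
    - [0,0,0]
    - [0,0,0]
    - [0,0,0]
    - [0,0,0]
    - [0,0,0]
    - [0,0,0]
    - [0,0,0]
    - [0,0,0]
    - [0,0,0]
    - [0,0,0]
    - [0,0,0]
  jaw: [0,0,0,0,1,1,1,1,1,1,1,1,1,1,1,1,1,1,1,1]

```text
time_s: 19.4
tool_pos: [0.4754, -0.2442, 0.3218]
tool_rot: [180.0, -0.1, 37.9]
force: [-0.3, 1.3, -0.2]
grip_width: 0.0872
grasp_force: 0.0
```

```bash
python3 - <<'E'
from h import *
s=cam('scene');w=cam('wrist')
cv2.imwrite('pics/p6.png',np.hstack([cv2.resize(s['image'][100:310,150:330],(386,450)),cv2.resize(w['image'],(400,450))]))
E
```

```text
(no output)
```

View pics/p6.png

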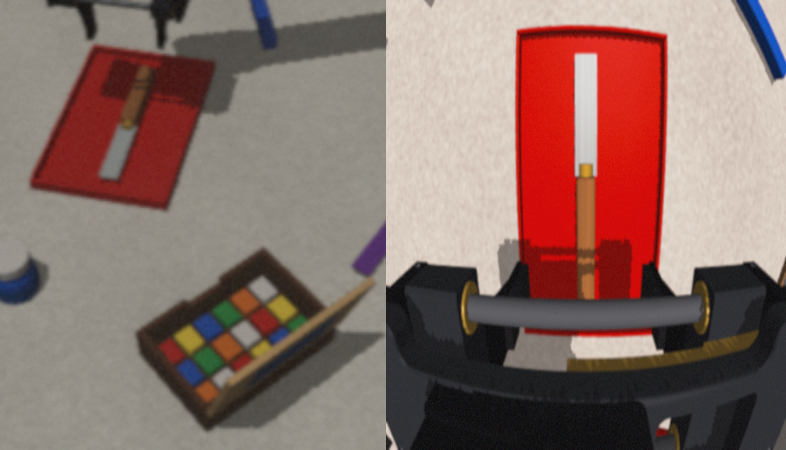

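The knife lies flat in the tray (tip at (113,178), butt at (147,70)), the lid stays open, and the gripper is clear. I'm handing in.

```bash
python3 -c "
from cell import env
print(env.sign_off())"
```

```text
the job is handed in; nothing more can be done
None
```

The job is handed in with no verdict returned: I pried the lid up with the knife and swung it to about 1.83 rad, where it stayed, and the knife lies flat in the red tray; the pots and can were not touched.

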